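# Refit the filter and hold the dust extractor's access panel shut

### The arm

A 6-joint arm with a two-finger parallel gripper is mounted at the origin on the work surface. World frame = base frame: x ahead of the robot, y to its left, z up, the work surface at z = 0. Lengths are in m, angles in degrees, forces in N, time in s.
With the tool pointing down it reaches from about 0.325 to 0.85 m from the base axis. Payload 15.5 kg.
Tool frame: the origin (TCP) lies midway between the tips of the shut fingers; the grasp point (between the pads) lies 19 mm behind it; z points along the fingers, y is the line along which they close (so a half turn about z gives the same grasp; the last joint's range is limited). The gripper opens to 91 mm and grips with 3 to 60 N. Pads are 32 mm wide; open, the fingers measure 118 mm over their backs; the gripper's body (76 mm by 178 mm) begins 60 mm behind the grasp point.
Start: joints at [-70.904, 28.281, 77.091, -0, 74.628, -5.472], TCP at [0.26, -0.568, 0.214] pointing down, gripper open.
Joint ranges: [-166.48, 166.48], [-47.26, 123.95], [12.59, 153.08], [-70.14, 250.14], [6.76, 159.57], [-176.63, 176.63]. Speed limits (degrees/s): [108.29, 108.29, 147.25, 172.46, 172.46, 172.46].

### API

Orientations are given as a 3x3 rotation matrix whose columns are the frame's x, y, z axes.
In Python, from bench import ctrl gives the robot as it stands. The module is installed in compiled form; this text tells all that it offers. Calls block until the motion is done:
- ctrl.goto(position, orientation): joint-space move of the TCP to a pose.
- ctrl.move_l(position, vel=0.15, ori=None, contact_N=None): straight line of the TCP; ori=None keeps the orientation; vel is the mean speed in m/s. With contact_N (N) it stops when the force on the tool has changed by that much, and returns True; else False.
- ctrl.movej(angles): joint-space move.
- ctrl.command_gripper(opening): opening from 0.0 (shut) to 1.0 (fully open); the grip force is fixed at half the most; returns when the fingers have stopped.
- ctrl.sleep(seconds).
- ctrl.ik(position, orientation): joint angles nearest the present ones, or None.
- ctrl.read_camera(name): name is "scene" or "top" or "wrist"; returns the picture (420x560x3 uint8, blue, green, red); there is no depth.
- ctrl.camera_params(name): a dict with "fx", "fy", "cx", "cy" (pixels), "pose" (4x4, takes a point from camera to world coordinates); the wrist camera has in their place "T_tool_cam" (4x4, takes a point from camera to tool coordinates, whose origin is the TCP and whose axes are the flange's). Camera axes: x right, y up, looking along -z (the intrinsics and any distortion apply to the point x, -y, -z); pixel columns grow to the right and rows downward; lengths in m; the calibration is good to about 2 mm. A picture is of the moment at which its call begins: read the wrist's pose just before it. camera_params takes no time and is no camera call.
A pose or a line that the arm cannot do raises ctrl.MotionError and nothing moves.
- ctrl.sign_off(): hands the job in; it is judged then, once.
Readings, each from a call of its own:
- ctrl.current_t(): time.
- ctrl.current_q(): joint angles.
- ctrl.current_dq(): joint speeds.
- ctrl.current_effort(): joint torques, N m.
- ctrl.current_tool_pos(): TCP position.
- ctrl.current_eef_rot(): TCP orientation.
- ctrl.current_contact_force(): force on the tool from outside, world axes, zero at the start.
- ctrl.current_wrist_torque(): the same for the moment, N m.
- ctrl.current_grip_width(): opening from 0.0 (shut) to 1.0 (fully open).
- ctrl.current_grasp_force(): force on a finger pad.
Only numpy, scipy, OpenCV 4.12 (cv2) and the standard library are available. Lean on these libraries where they do the work, as an engineer would, in place of code of your own. Each camera call takes 0.05 s, during which the arm holds its last target. There are 200 camera calls.

### The job

The jeweller's bench dust extractor is open for its filter change: first stand the grey rectangular filter cartridge all the way down in its own empty well and let go of it, then turn the crosswise quarter-turn wing fastener in line with the slots of the access panel, as the other one already is. Then fit the access panel over both fasteners and press it down flush onto its steel frame, against the springy seal that would lift it again. Finish while still holding it pressed flush with both fasteners left in line, because I will lock them myself, and do not knock the other things on the bench about.

Things in the scene. Friction and masses are not known exactly. Their poses are not given: they have to be found in the camera images.
- extractor: Grey bench dust extractor, fixed box 260 (its x) by 300 mm (y), origin under its centre, z up. Top deck 150 mm up, in it a rectangular well and, towards -y, a round well already holding its canister. Round both, on the deck: a square seal, then a steel frame: ledge 4 mm above the deck, outside it a lip 9 mm above the deck, 158 (x) by 234 mm (y) inside. Place and yaw vary.
- filter_well (a point): Centre of the floor of the rectangular filter well (extractor axes). The well is 106 mm along x, 58 mm along y, 85 mm deep; its mouth is level with the deck. When letting go inside it the fingers may open to at most about 60 mm without touching its walls.
- frame_seat (a point): Centre of the frame at the height of its ledge (154 mm above the bench), in extractor axes: the panel's underside centre lies here when it is pressed flush.
- seal (a joint): How far the black rubber seal round the chamber is pressed in, m: 0 free, 0.006 when the panel is flush on the ledge. Free, its top stands 6 mm above the ledge; it pushes back with 4 N at 0 rising to 11 N at 0.006, so the panel stands 6 mm proud under its own weight and needs about 8 N more to go flush.
- panel: Loose flat aluminium access panel, 150 mm (x) by 226 mm (y), 5 mm thick, about 0.35 kg, lying flat on the bench beside the extractor, handle up. Origin at the centre of its underside, z up. Two slots through it at y = +92 and -92 mm, each 44 mm along x and 17 mm along y. It fits either way round (half turn).
- panel_handle (a point): Centre of the panel's black bridge handle, in panel axes: a square bar along the panel's y, 102 mm long, 12 mm wide and 12 mm high, its centre 38 mm above the panel's underside, on legs at y = +45 and -45 mm.
- filter: Loose grey filter cartridge with white pleats, 0.18 kg, upright on the bench: block 100 mm (x) by 52 mm (y), 54 mm high, with a pull tab on top. Origin under its centre, z up. It fits either way round (half turn), its x along the well's x.
- filter_tab (a point): Centre of the filter's pull tab, in filter axes, 72 mm above its underside. The tab is 10 mm thick along x, 34 mm along y, and stands from 54 to 81 mm above the underside.
- stud_a (a joint): Turn of wing fastener A (starts in line) about the vertical, rad, positive anticlockwise from above, free to turn by hand against slight friction (0.05 Nm) between stops at -1.65 and 1.65, staying where left; 0 means its wing lies along the extractor's x, in line with the panel's slots.
- stud_b (a joint): Turn of wing fastener B (starts turned crosswise by 0.75 to 1.5) about the vertical, rad, positive anticlockwise from above, free to turn by hand against slight friction (0.05 Nm) between stops at -1.65 and 1.65, staying where left; 0 means its wing lies along the extractor's x, in line with the panel's slots.
- stud_a_wing (a point): Middle of the wing of fastener A, on its axis, 24 mm above the deck; the point's x runs along the wing and turns with it. The wing is steel, 36 mm long, 9 mm thick, from 11 to 37 mm above the deck (the top 5 mm narrower). The fasteners stand on the extractor's centre line, 92 mm to either side (y); which is on which side varies.
- stud_b_wing (a point): Middle of the wing of fastener B, on its axis, 24 mm above the deck; the point's x runs along the wing and turns with it. The wing is steel, 36 mm long, 9 mm thick, from 11 to 37 mm above the deck (the top 5 mm narrower). The fasteners stand on the extractor's centre line, 92 mm to either side (y); which is on which side varies.
- ball_vise: Bystander: engraver's round steel ball vise, 90 mm across, 100 mm tall, 1.8 kg. Leave it.
- setting_block: Bystander: small wooden block topped with grey setting compound, 55 x 45 x 62 mm. Leave it.
- loupe: Bystander: black eye loupe, an open tube 36 mm across and 28 mm tall. Leave it.
- graver: Bystander: engraver's graver lying down: mushroom wooden handle, square steel shaft, 110 mm long. Leave it.
- jar: Bystander: amber glass jar with steel cap, 60 mm across, 75 mm tall. Leave it.
- bench_brush: Bystander: flat wooden bench brush with brass bristles, 160 mm long. Leave it.
Not all that is in view belongs to the job. Leave any pink or turquoise look-alike of the filter alone.

How it is judged:
By the outcome, as a careful person would: the job done as asked, in the order asked, and still so for the second after the job is handed in, while the arm keeps its last pose, push and grip.
It also fails if it takes over 72 s, if anything falls off the work surface, if the arm or the gripper's body presses on something with over 40 N, if the wrist force passes 120 N, or if a joint passes its speed limit or range.

## Working session

There is one attempt and no reset: what is moved stays moved. The work goes in short steps, each a Python script; the robot and the scene stay as the last script left them, time stands still between calls to the robot, and variables do not carry over. Pictures are saved under pics/ and viewed, at most 12 in all, crops included, and the job is handed in when it is done.

```bash
mkdir -p pics
python3 - <<'E'
from bench import ctrl
import cv2,numpy as np
for n in ["scene","top"]:
    im=ctrl.read_camera(n); cv2.imwrite(f"pics/{n}0.png",im)
    p=ctrl.camera_params(n); print(n,{k:(np.round(v,4).tolist() if k=="pose" else v) for k,v in p.items()})
p=ctrl.camera_params("wrist");print(p)
print(ctrl.current_t(),ctrl.current_eef_rot())
E
```

```text
scene {'fx': 404.909844905521, 'fy': 404.909844905521, 'cx': 285.3374186911935, 'cy': 210.3674308241103, 'pose': [[0.3787, -0.6798, 0.6281, 1.3466], [0.9253, 0.2918, -0.2421, -0.2556], [-0.0187, 0.6729, 0.7395, 1.0651], [0.0, 0.0, 0.0, 1.0]]}
top {'fx': 488.7716806477818, 'fy': 488.7716806477818, 'cx': 281.20829842707343, 'cy': 220.03245909715855, 'pose': [[0.0047, 0.9989, -0.0468, 0.4878], [-1.0, 0.0049, 0.004, 0.0289], [0.0042, 0.0468, 0.9989, 1.3895], [0.0, 0.0, 0.0, 1.0]]}
{'fx': 354.090687305019, 'fy': 354.090687305019, 'cx': 276.47825850857583, 'cy': 208.2664163848068, 'T_tool_cam': array([[-2.88052320e-04,  9.71293730e-01,  2.37883180e-01,
         6.68393191e-02],
       [ 9.99999464e-01,  4.32124772e-05,  1.03445799e-03,
         5.64706631e-04],
       [ 9.94483042e-04,  2.37883351e-01, -9.71293222e-01,
        -1.70415590e-01],
       [ 0.00000000e+00,  0.00000000e+00,  0.00000000e+00,
         1.00000000e+00]])}
0.1 [[ 9.09463497e-01  4.15783609e-01 -3.71966294e-04]
 [ 4.15783761e-01 -9.09462869e-01  1.07403695e-03]
 [ 1.08277428e-04 -1.13145495e-03 -9.99999354e-01]]
```

View pics/top0.png

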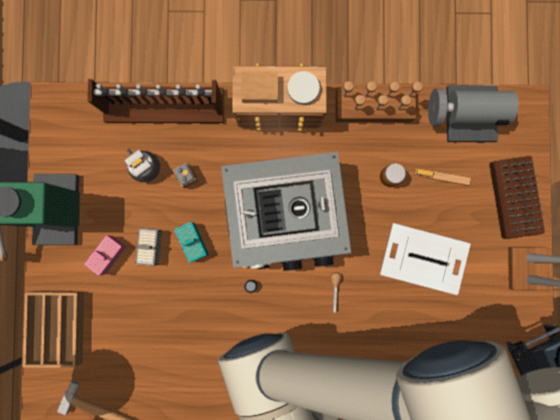

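View pics/scene0.png

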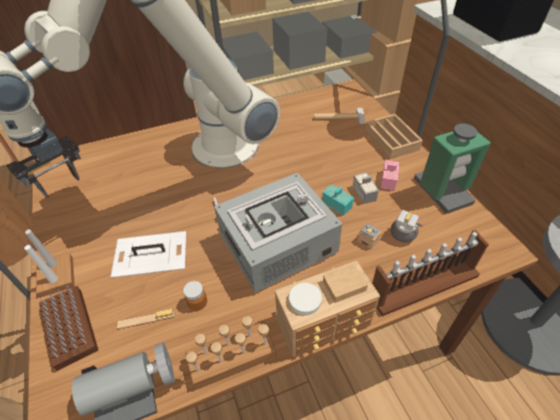

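The top view shows:
- The extractor at about (287,210), yawed a few degrees. The crosswise wing is at (250,212), the in-line wing at (323,205) and the round canister at (299,209).
- The grey filter at (148,246), between the pink and turquoise look-alikes.
- The panel at (425,259).

Next I'll take wrist views of each from two places.

```bash
cat > h.py <<'E'
from bench import ctrl
import cv2,numpy as np,json
def yawR(a):  # tool down, tool x at world angle a (rad); tool y = a-90deg
    c,s=np.cos(a),np.sin(a); return np.array([[c,s,0],[s,-c,0],[0,0,-1.]])
def snap(name,tag):
    if name=="wrist":
        T=np.eye(4);T[:3,:3]=ctrl.current_eef_rot();T[:3,3]=ctrl.current_tool_pos()
        p=ctrl.camera_params("wrist");T=T@p["T_tool_cam"]
    else: p=ctrl.camera_params(name);T=np.array(p["pose"])
    im=ctrl.read_camera(name);cv2.imwrite(f"pics/{tag}.png",im)
    json.dump(dict(T=T.tolist(),k=[p["fx"],p["fy"],p["cx"],p["cy"]]),open(f"pics/{tag}.json","w"));return im
def ray(tag,u,v):
    d=json.load(open(f"pics/{tag}.json"));T=np.array(d["T"]);fx,fy,cx,cy=d["k"]
    r=T[:3,:3]@np.array([(u-cx)/fx,-(v-cy)/fy,-1]);return T[:3,3],r/np.linalg.norm(r)
def onz(tag,uv,z):
    o,r=ray(tag,*uv);return o+r*(z-o[2])/r[2]
def tri(t1,uv1,t2,uv2):
    o1,r1=ray(t1,*uv1);o2,r2=ray(t2,*uv2)
    s=np.linalg.lstsq(np.c_[r1,-r2],o2-o1,rcond=None)[0]
    a,b=o1+s[0]*r1,o2+s[1]*r2;return (a+b)/2,np.linalg.norm(a-b)
E
python3 - <<'E'
from h import *
snap("top","top");snap("scene","scene")
for n,uv,z in [("ext",(287,210),.15),("wingB",(250,212),.18),("wingA",(323,205),.18),("filt",(148,246),.06),("panel",(425,259),.005)]:
    print(n,onz("top",uv,z).round(3))
P=onz("top",(425,259),.005);t=ctrl.current_t()
R=yawR(0)
for i,dx in enumerate([0,.08]):
    ctrl.goto([P[0]-.0+dx-.04,P[1]+dx,.3],R);snap("wrist",f"p{i}")
print(ctrl.current_t()-t)
E=onz("top",(287,210),.15)
for i,dx in enumerate([0,.1]):
    ctrl.goto([E[0]-.06+dx,E[1]-.05+dx,.42],R);snap("wrist",f"e{i}")
print(ctrl.current_t()-t)
F=onz("top",(148,246),.06)
for i,dx in enumerate([0,.1]):
    ctrl.goto([F[0]-.03+dx*.6,F[1]-.05+dx,.3],R);snap("wrist",f"f{i}")
print(ctrl.current_t()-t,ctrl.current_t())
cv2.imwrite("pics/m1.png",cv2.resize(np.vstack([np.hstack([cv2.imread(f"pics/{a}{i}.png") for i in (0,1)]) for a in "e"]),(800,300)))
E
```

```text
ext [0.571 0.009 0.15 ]
wingB [0.564 0.101 0.18 ]
wingA [ 0.582 -0.079  0.18 ]
filt [0.478 0.385 0.06 ]
panel [ 0.444 -0.384  0.005]
1.6083
3.4499999999999997
5.3833 5.5833
```

View pics/e0.png

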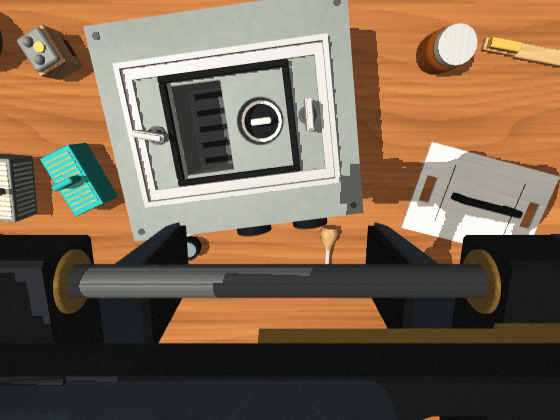

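View pics/f0.png

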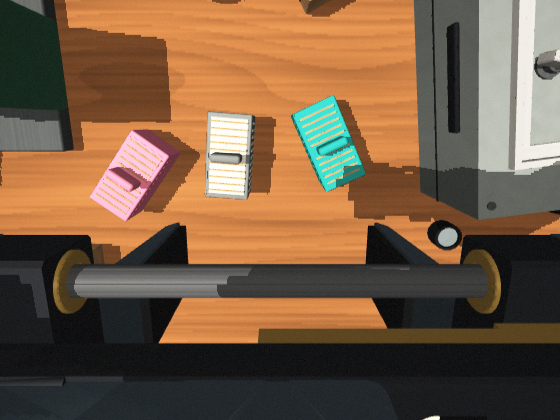

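View pics/p0.png

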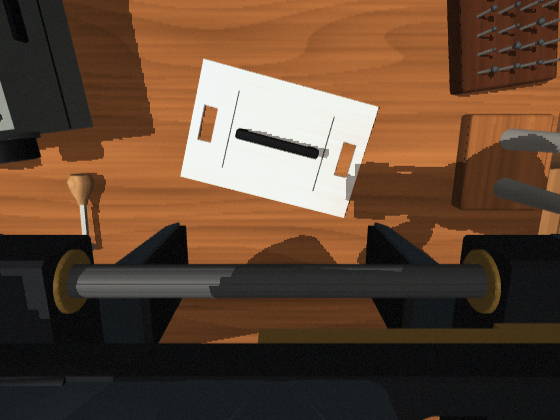

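In e0, wing B is at (150,136) and crosswise, wing A is at (312,114), and the dark well is at (200,125). In f0, the filter tab is at (226,158). In p0, the panel slots are at (207,123) and (345,159), with the handle from (238,132) to (322,154).

Run:
```python
from h import *
I={k:cv2.imread(f"pics/{k}.png") for k in ["e0","e1","f0","f1","p0","p1"]}
S=lambda a:cv2.resize(a,(400,300))
z=lambda a,x,y:cv2.resize(a[y-38:y+38,x-50:x+50],(400,300),interpolation=cv2.INTER_CUBIC)
cv2.imwrite("pics/m2.png",np.vstack([np.hstack([S(I["e1"]),S(I["f1"])]),np.hstack([S(I["p1"]),z(I["e0"],150,136)])]))
for k,pts in dict(e0=[(150,136),(140,133),(143,150),(120,100),(119,80),(129,80),(312,114),(250,150)],f0=[(226,158),(230,130),(230,180),(207,150),(252,150),(230,230)],p0=[(280,143),(300,100),(207,123),(345,159),(356,190),(400,140)]).items():
    hsv=cv2.cvtColor(I[k],cv2.COLOR_BGR2HSV);print(k,[hsv[v,u].tolist() for u,v in pts])
```

```text
e0 [[21, 7, 250], [22, 17, 231], [21, 7, 249], [27, 12, 231], [25, 6, 251], [24, 5, 251], [22, 24, 190], [47, 12, 195]]
f0 [[33, 12, 192], [25, 13, 253], [30, 3, 254], [30, 11, 190], [21, 38, 95], [13, 167, 215]]
p0 [[130, 27, 28], [60, 4, 245], [12, 168, 172], [13, 174, 192], [12, 168, 91], [13, 174, 174]]
```

View pics/m2.png

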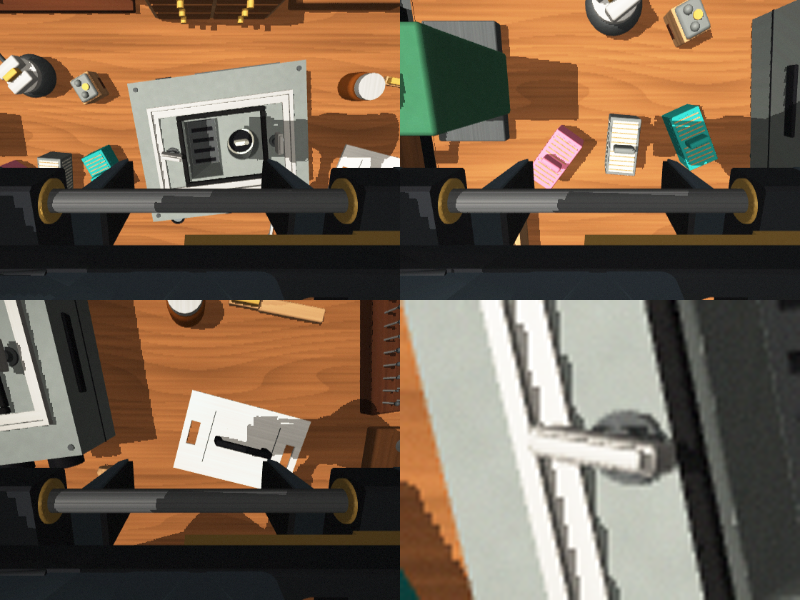

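The montage shows that e1, f1 and p1 also have the objects in view; p1's right slot is partly hidden by shadow and a finger. The zoom on wing B shows its ends at e0 pixels of about (133,133) and (165,138). Now I'll measure.

```bash
cat > meas.py <<'E'
from h import *
def comp(m,seed=None,lo=0):
    n,l,st,c=cv2.connectedComponentsWithStats(m.astype(np.uint8))
    i=min([i for i in range(1,n) if st[i,4]>=lo],key=lambda i:np.hypot(*(c[i]-seed)));return l==i,c[i],st[i,4]
def rectz(tag,m,z):
    c=max(cv2.findContours(m.astype(np.uint8),cv2.RETR_EXTERNAL,cv2.CHAIN_APPROX_NONE)[0],key=cv2.contourArea)
    h=cv2.convexHull(c)[:,0]
    w=np.array([onz(tag,p,z)[:2] for p in h]).astype(np.float32)
    (cx,cy),(a,b),t=cv2.minAreaRect(w*1000)
    if a<b:a,b,t=b,a,t+90
    return np.array([cx,cy])/1000,(a,b),((t+90)%180)-90, cv2.boxPoints(cv2.minAreaRect(c))
HSV=lambda k:cv2.cvtColor(cv2.imread(f"pics/{k}.png"),cv2.COLOR_BGR2HSV)
if __name__=="__main__":
    for k,s in [("e0",(225,120)),("e1",(300,195))]:
        h=HSV(k);m,c,a=comp((h[...,1]<14)&(h[...,2]>225),s,2000);r=rectz(k,m,.159);print(k,a,r)
    for k,s in [("f0",(229,155)),("f1",(313,200))]:
        h=HSV(k);m,c,a=comp((h[...,1]<90)&(h[...,2]>150),s,1000);print(k,a,c,rectz(k,m,.054))
        x0,y0=int(s[0]),int(s[1]);t=np.zeros_like(m);t[y0-20:y0+25,x0-19:x0+19]=1
        tm=t&(h[...,2]<222)&(h[...,1]<60);tm,tc,ta=comp(tm,s,30);ys,xs=np.nonzero(tm);print(" tab",tc,ta,xs.min(),xs.max(),ys.min(),ys.max())
    for k,ss in [("p0",[(207,123),(345,159),(280,143)]),("p1",[(270,183-0),(405,210),(340,205)])]:
        h=HSV(k)
        for s in ss[:2]:
            m,c,a=comp((h[...,1]>90),s,100);print(k,"slot",c,a,rectz(k,m,.005)[:3])
        m,c,a=comp((h[...,2]<60)&(h[...,1]<90),ss[2],100);print(k,"bar",c,a,rectz(k,m,.044)[:3])
        m,c,a=comp((h[...,1]<30)&(h[...,2]>80),ss[2],3000);print(k,"panel",c,a,rectz(k,m,.005)[:3])
E
python3 meas.py
```

```text
e0 3358 (array([0.57426257, 0.01290883]), (245.7299346923828, 170.08270263671875), -82.66992902755737, array([[112.13612 ,  62.800713],
       [326.43417 ,  32.9395  ],
       [347.01392 , 180.62924 ],
       [132.71585 , 210.49046 ]], dtype=float32))
e1 3941 (array([0.58635687, 0.01442013]), (245.36277770996094, 144.6685791015625), -82.60688781738281, array([[204.90399, 152.27946],
       [408.87778, 125.08296],
       [423.7948 , 236.96068],
       [219.82101, 264.15717]], dtype=float32))
f0 3201 [226.89690722 154.75413933] (array([0.47626843, 0.39179459]), (98.48299407958984, 50.07601547241211), -4.6501007080078125, array([[202.09485 , 196.44481 ],
       [207.27264 , 111.528824],
       [251.17041 , 114.20552 ],
       [245.99261 , 199.1215  ]], dtype=float32))
 tab [231.26726058 158.5077951 ] 449 210 247 135 179
f1 2948 [310.88704206 204.3256445 ] (array([0.47647894, 0.39343558]), (98.6799087524414, 53.29457092285156), -4.440101623535156, array([[284.9231 , 242.38463],
       [291.82367, 163.02815],
       [336.70172, 166.93059],
       [329.80115, 246.28706]], dtype=float32))
 
[... 435 characters left out ...]
70703), 75.25437927246094)
p0 panel [275.75657509 138.34793278] 18745 (array([ 0.44502039, -0.38475555]), (225.45802307128906, 149.43966674804688), 75.44552612304688)
p1 slot [270.355 184.98 ] 400 (array([ 0.46839465, -0.29591922]), (42.8935546875, 16.6208553314209), -14.285621643066406)
p1 slot [400.75076923 217.85230769] 325 (array([ 0.42265912, -0.47273425]), (42.562503814697266, 15.183937072753906), -14.568679809570312)
p1 bar [277.27091131 337.55310551] 73740 (array([ 0.30066913, -0.30799167]), (811.1218872070312, 337.89532470703125), -89.915426813066)
p1 panel [330.27284928 194.29834921] 14902 (array([ 0.44503857, -0.38461127]), (225.1670379638672, 149.4783172607422), 75.4218978881836)
```

Run:
```python
from meas import *
for a,b,c,d in [("e0",(112.1,62.8),"e1",(204.9,152.3)),("e0",(326.4,32.9),"e1",(408.9,125.1)),("f0",(207.3,111.5),"f1",(291.8,163)),("f0",(251.2,114.2),"f1",(336.7,166.9)),("f0",(228,158.5),"f1",(313,209)),("p0",(207.65,123.25),"p1",(270.35,185)),("p0",(238,132),"p1",(303,195))]:
    X,e=tri(a,b,c,d);print(a,X.round(4),round(e,4))
print(ctrl.current_q())
t=ctrl.current_t();R=yawR(np.pi)
ctrl.goto([.477+.04,.392,.3],R);f=snap("wrist","f2")
ctrl.goto([.574+.07,.013,.40],R);e=snap("wrist","e2")
print(ctrl.current_q(),ctrl.current_t()-t)
cv2.imwrite("pics/m3.png",cv2.resize(np.hstack([f,e]),(800,300)))
```

```text
e0 [0.6427 0.1445 0.1608] 0.0007
e0 [ 0.6741 -0.0978  0.1589] 0.0001
f0 [0.527  0.4154 0.041 ] 0.0011
f0 [0.5237 0.363  0.0533] 0.0009
f0 [0.4741 0.3904 0.0592] 0.0008
p0 [ 0.4685 -0.2959  0.0024] 0.0001
p0 [ 0.4588 -0.3376  0.0244] 0.0016
[ 3.53773740e+01  2.84930823e+01  6.31031508e+01 -1.14711584e-02
  8.84285557e+01  1.25425814e+02]
[-4.05037119e+00  2.39695490e+01  5.60698932e+01  1.46853199e-02
  9.99975818e+01 -9.41286229e+01] 4.4334
```

View pics/m3.png

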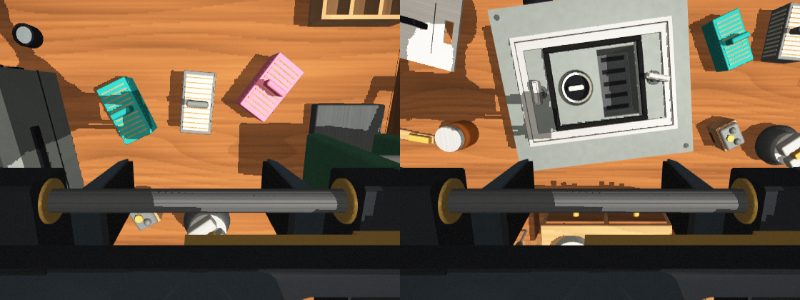

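In this montage, f2 shows the grey filter at about (277,140). e2 shows the extractor at about (277,122), with wing B at (357,106) and wing A half in shadow at about (188,130).

Run:
```python
from meas import *
h=HSV("e2")
for v in (225,200):
    m,c,a=comp((h[...,1]<14)&(h[...,2]>v),(277,122),2000);print(a,rectz("e2",m,.159))
h=HSV("f2");m,c,a=comp((h[...,1]<90)&(h[...,2]>150),(277,140),1000);r=rectz("f2",m,.054);print(a,c,r)
tiles=[]
for k,(x,y) in [("e0",(150,136)),("e2",(357,106)),("e2",(195,130)),("f0",(229,158)),("f2",(277,143)),("e0",(312,114))]:
    a=cv2.imread(f"pics/{k}.png")[y-24:y+24,x-26:x+26];a=cv2.resize(a,(260,240),interpolation=cv2.INTER_CUBIC)
    tiles.append(a)
cv2.imwrite("pics/m4.png",np.vstack([np.hstack(tiles[:3]),np.hstack(tiles[3:])]))
```

```text
3348 (array([0.57443158, 0.01295401]), (245.58551025390625, 170.4617156982422), -82.65428876876831, array([[152.58955 ,  51.921394],
       [379.6856  ,  21.64193 ],
       [400.52405 , 177.93011 ],
       [173.42798 , 208.2096  ]], dtype=float32))
3510 (array([0.57352637, 0.01779762]), (255.4077606201172, 171.4603271484375), -82.64362239837646, array([[152.60287 ,  52.131912],
       [382.12564 ,  20.35183 ],
       [403.88785 , 177.52321 ],
       [174.36508 , 209.30328 ]], dtype=float32))
3304 [276.97366828 142.78843826] (array([0.47638025, 0.39218585]), (98.67700958251953, 50.65127944946289), -4.513191223144531, array([[250.88278 , 184.4069  ],
       [258.0552  ,  98.337944],
       [302.3311  , 102.0276  ],
       [295.15866 , 188.09656 ]], dtype=float32))
```

View pics/m4.png

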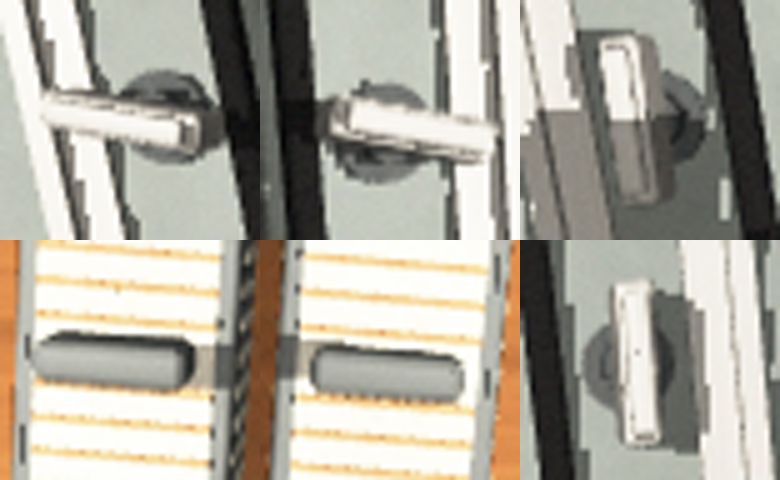

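The tiles give wing B's top at about 10.5° from the image row in e0 and e2. The tab is at f0 (225.6,158.6) and f2 (276.6,145.4). The extractor and filter poses agree across opposite yaws to within 0.5 mm. Next I'll find the well edges.

```bash
cat >> h.py <<'E'
EC=np.array([.5743,.0129]);EY=np.radians(7.34)
def ext(x,y):
    c,s=np.cos(EY),np.sin(EY);return EC+np.array([c*x-s*y,s*x+c*y])
def proj(tag,X):
    d=json.load(open(f"pics/{tag}.json"));T=np.linalg.inv(np.array(d["T"]));fx,fy,cx,cy=d["k"]
    p=T[:3,:3]@X+T[:3,3];return cx+fx*p[0]/-p[2],cy-fy*p[1]/-p[2]
E
python3 - <<'E'
from meas import *
X1=tri("e0",(133.6,132.6),"e2",(377,110));X2=tri("e0",(162,138.6),"e2",(349,105.6));d=X1[0]-X2[0]
print("wingB",X1,X2,np.degrees(np.arctan2(d[1],d[0])),np.linalg.norm(d),"pred",ext(0,.092),(X1[0]+X2[0])/2)
print("tab",tri("f0",(225.6,158.6),"f2",(276.6,145.4)))
def prof(k,pts,z=.15):
    v=HSV(k)[...,2];m=np.array([proj(k,np.r_[ext(*p),z]) for p in pts],np.float32)
    return cv2.remap(v,m[:,0:1],m[:,1:2],cv2.INTER_LINEAR)[:,0].astype(int)
ys=np.arange(-.03,.1,.002)
for k in ("e0","e2","e1"):
    for x in (-.03,0.04): print(k,"x",x,list(zip((ys*1000).round().astype(int).tolist(),prof(k,[(x,y) for y in ys]).tolist())))
xs=np.r_[-.07:-.04:.002,.04:.072:.002]
for k in ("e0","e2"): print(k,"along x",list(zip((xs*1000).round().astype(int).tolist(),prof(k,[(x,.03) for x in xs]).tolist())))
E
```

```text
wingB (array([0.5654717 , 0.12316128, 0.17163887]), np.float64(0.0007586360349107104)) (array([0.55914148, 0.09525745, 0.15788307]), np.float64(0.001574067656153108)) 77.21831485263488 0.0317477110055942 pred [0.56254635 0.10414611] [0.56230659 0.10920937 0.16476097]
tab (array([0.47597433, 0.39161   , 0.07153543]), np.float64(0.0012042634631733813))
e0 x -0.03 [(-30, 192), (-28, 193), (-26, 193), (-24, 194), (-22, 194), (-20, 195), (-18, 194), (-16, 198), (-14, 197), (-12, 197), (-10, 196), (-8, 199), (-6, 199), (-4, 198), (-2, 196), (0, 195), (2, 195), (4, 193), (6, 124), (8, 111), (10, 111), (12, 78), (14, 54), (16, 56), (18, 55), (20, 53), (22, 58), (24, 54), (26, 54), (28, 56), (30, 52), (32, 55), (34, 56), (36, 55), (38, 54), (40, 53), (42, 55), (44, 58), (46, 50), (48, 51), (50, 48), (52, 50), (54, 52), (56, 53), (58, 52), (60, 53), (62, 52), (64, 83), (66, 99), (68, 73), (70, 11), (72, 31), (74, 36), (76, 37), (78, 99), (80, 199), (82, 202), (84, 200), (86, 201), (88, 200), (90, 201), (92, 198), (94, 197), (96, 197), (98, 198)]
e0 x 0.04 [(-30, 196), (-28, 194), (-26, 193), (
[... 3461 characters left out ...]
70, 245), (-68, 246), (-66, 107), (-64, 37), (-62, 34), (-60, 33), (-58, 76), (-56, 186), (-54, 186), (-52, 86), (-50, 72), (-48, 67), (-46, 60), (-44, 58), (-42, 42), (-40, 19), (40, 30), (42, 57), (44, 60), (46, 49), (48, 50), (50, 49), (52, 47), (54, 169), (56, 166), (58, 38), (60, 33), (62, 35), (64, 32), (66, 113), (68, 248), (70, 249)]
e2 along x [(-70, 247), (-68, 247), (-66, 75), (-64, 37), (-62, 34), (-60, 32), (-58, 74), (-56, 197), (-54, 178), (-52, 76), (-50, 62), (-48, 62), (-46, 57), (-44, 57), (-42, 60), (-40, 38), (40, 24), (42, 51), (44, 67), (46, 61), (48, 60), (50, 63), (52, 83), (54, 180), (56, 181), (58, 36), (60, 36), (62, 36), (64, 34), (66, 129), (68, 243), (70, 246)]
```

The well measures y 5.5 to 63.5 mm and x ±53 mm in extractor axes, so its size is right and its centre is (0, 34.5). The tab height comes out at 71.5 mm, which also matches. Now I'll place the filter.

Run:
```python
from h import *
r=np.radians;t0=ctrl.current_t()
F=np.array([.4763,.3920]);W=ext(0,.0345);R1=yawR(r(85.45));R2=yawR(EY+np.pi/2)
ctrl.command_gripper(.6)
ctrl.goto([*F,.16],R1)
ctrl.move_l([*F,.058],vel=.12)
ctrl.command_gripper(0.0);print("grip",ctrl.current_grip_width()*91,ctrl.current_grasp_force(),ctrl.current_tool_pos())
ctrl.move_l([*F,.30],vel=.25)
ctrl.goto([*W,.30],R2)
print("tool",ctrl.current_tool_pos()-np.r_[W,.3],ctrl.current_t()-t0)
ctrl.move_l([*W,.218],vel=.15)
c=ctrl.move_l([*W,.118],vel=.05,contact_N=6)
print(c,ctrl.current_tool_pos(),ctrl.current_contact_force(),ctrl.current_grip_width()*91,ctrl.current_t()-t0)
```

```text
grip 9.897007533694497 29.999881982803345 [0.4762029  0.39195359 0.05793169]
tool [-7.02797993e-05  8.80970074e-04 -2.18013702e-04] 7.0
True [0.56983702 0.04709237 0.12260827] [0.05121845 0.75100787 5.3819082 ] 9.645431017206972 9.416599999999999
```

The filter reached the floor at the predicted height. I'll release it and turn wing B.

Run:
```python
from h import *
r=np.radians;t0=ctrl.current_t()
W=ext(0,.0345);B=ext(0,.092)
ctrl.command_gripper(.45)
ctrl.move_l([*W,.26],vel=.2)
a=r(78.5)
ctrl.goto([*B,.24],yawR(a))
snap("wrist","w0")
ctrl.move_l([*B,.166],vel=.12,contact_N=8);print(ctrl.current_tool_pos(),B)
ctrl.command_gripper(0.0);print(ctrl.current_grip_width()*91,ctrl.current_grasp_force(),ctrl.current_contact_force(),ctrl.current_wrist_torque())
for th in np.linspace(a,EY,5)[1:]:
    ctrl.move_l([*B,.166],ori=yawR(th),vel=.1)
print(ctrl.current_tool_pos(),ctrl.current_contact_force(),ctrl.current_wrist_torque(),ctrl.current_grip_width()*91)
ctrl.command_gripper(.4)
ctrl.move_l([*B,.26],vel=.2)
X=ext(-.06,0);ctrl.goto([*X,.36],yawR(0));snap("wrist","e3")
print(ctrl.current_t()-t0,ctrl.current_t())
```

```text
[0.5630112  0.10397662 0.16662587] [0.56254635 0.10414611]
8.686300819238836 29.996169805526733 [-2.68818667  1.43586898  4.92310208] [ 0.18673064  0.51606954 -0.04521571]
[0.56268401 0.10394569 0.16619378] [-1.688136   -1.2786359   5.20836607] [-0.21871282  0.29491866 -0.04298748] 8.819960042512653
7.1584 26.5917
```

View pics/e3.png

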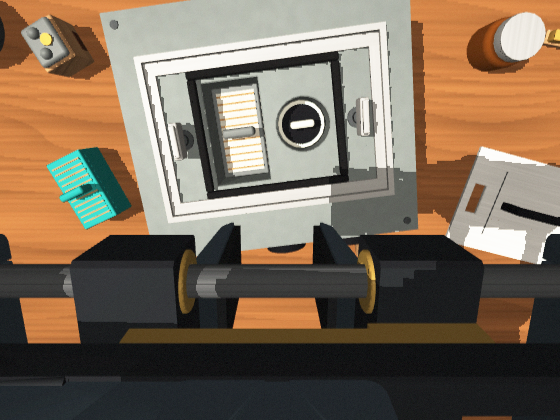

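e3 shows the filter down in its well, and wing B at (180,140) parallel to wing A at (364,116). Next is the panel.

Run:
```python
from h import *
r=np.radians;t0=ctrl.current_t()
P=np.array([.4454,-.3846]);R1=yawR(r(75.5));R2=yawR(EY+np.pi/2)
ctrl.command_gripper(.5)
ctrl.goto([*P,.12],R1)
ctrl.move_l([*P,.015],vel=.12,contact_N=8);z0=ctrl.current_tool_pos()[2];print(ctrl.current_tool_pos())
ctrl.command_gripper(0.0);print(ctrl.current_grip_width()*91,ctrl.current_grasp_force())
ctrl.move_l([*P,.26],vel=.2)
print("F",ctrl.current_contact_force(),ctrl.current_wrist_torque())
ctrl.goto([*EC,.26],R2);ctrl.move_l([*EC,.225],vel=.1)
print(ctrl.current_tool_pos()-np.r_[EC,.225],ctrl.current_grip_width()*91,z0)
snap("wrist","c0");snap("top","c1")
print(ctrl.current_t()-t0,ctrl.current_t())
a=cv2.imread("pics/c0.png");b=cv2.imread("pics/c1.png")[130:340,150:430]
cv2.imwrite("pics/m5.png",np.hstack([cv2.resize(a,(400,300)),cv2.resize(b,(400,300))]))
```

```text
[ 0.44576585 -0.38488479  0.01564202]
11.652759760564324 30.000481009483337
F [ 0.57692424 -0.19843391 -2.68992985] [-0.02167063 -0.05496051 -0.01980566]
[ 7.75349281e-05 -4.28542411e-04  1.57872840e-04] 11.484618041950824 0.015642022643417984
7.358300000000003 33.95
```

View pics/m5.png

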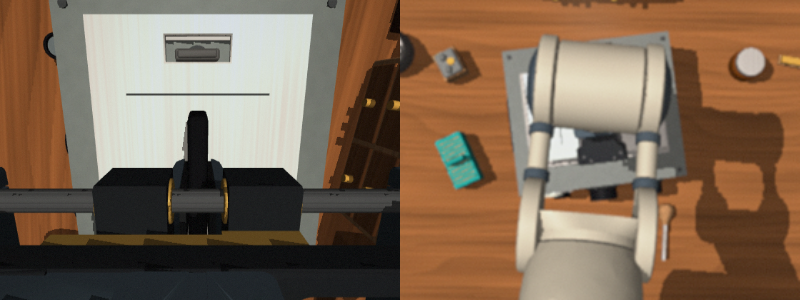

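The panel is held square with wing B visible inside the slot, at about (277,67) in c0. I'll lower and press.

Run:
```python
from h import *
s=onz("c0",(277,67),.225-.0156+.005)[:2]-ext(0,.092);print("slot err",s)
t0=ctrl.current_t();fl=.154+.0156
if np.hypot(*s)<.006:
    print(ctrl.move_l([*EC,fl+.009],vel=.05,contact_N=8),ctrl.current_tool_pos(),ctrl.current_contact_force())
    f0=ctrl.current_contact_force()[2]
    if ctrl.current_tool_pos()[2]<fl+.012:
        print(ctrl.move_l([*EC,fl-.004],vel=.02,contact_N=22))
        for i in range(3):
            ctrl.sleep(.3);print(ctrl.current_tool_pos(),ctrl.current_contact_force(),ctrl.current_wrist_torque(),ctrl.current_grip_width()*91)
snap("wrist","d0");snap("scene","d1")
a=cv2.imread("pics/d0.png");b=cv2.imread("pics/d1.png")[150:300,190:390]
cv2.imwrite("pics/m6.png",np.hstack([cv2.resize(a,(400,300)),cv2.resize(b,(400,300),interpolation=cv2.INTER_CUBIC)]))
print(ctrl.current_t())
```

```text
slot err [ 0.00078977 -0.00062168]
False [0.57453105 0.01288478 0.17893105] [ 0.58207531 -0.23459981 -3.71349284]
True
[0.57463565 0.0128861  0.1689285 ] [-0.13115984  0.33040544  8.0437926 ] [-0.03890037  0.1134464  -0.00713415] 11.860665892683222
[0.57461522 0.01285244 0.16892761] [-1.54700365  1.21966853  7.1350334 ] [ 0.02918374  0.05769145 -0.01211305] 11.728743370924105
[0.57461997 0.01287865 0.1689492 ] [-1.01299838 -0.6609946   7.35125286] [-0.0092435   0.05021581 -0.00235332] 11.597126310521853
36.55
```

View pics/m6.png

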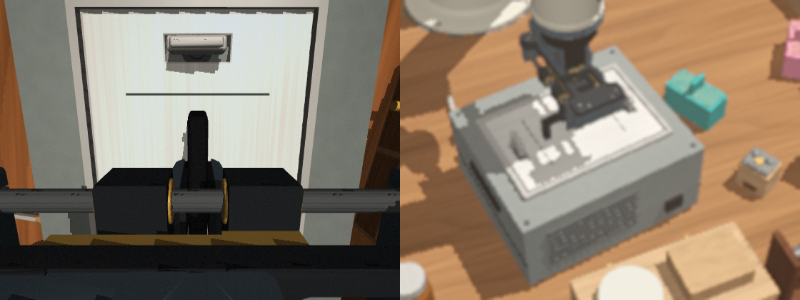

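The panel is seated inside the lip with the wing through its slot. The held force of 7 N is marginal, so I'll press harder in small steps.

Run:
```python
from h import *
z=.1689
for i in range(10):
    z-=.0006
    ctrl.move_l([*EC,z],vel=.01);ctrl.sleep(.25)
    f=np.mean([ctrl.current_contact_force()[2] for _ in range(1)]);p=ctrl.current_tool_pos();print(round(z,4),p[2].round(5),round(f,2))
    if f>18:break
ctrl.sleep(.6);print(ctrl.current_tool_pos(),ctrl.current_contact_force(),ctrl.current_wrist_torque(),ctrl.current_t())
snap("wrist","d2")
```

```text
0.1683 0.16879 8.79
0.1677 0.16876 18.57
[0.57465249 0.01286145 0.16875766] [-5.24034509  0.35266159 18.6293444 ] [-0.00855297  0.83816799 -0.03304202] 38.15
```

Run:
```python
from h import *
def show(): print(ctrl.current_tool_pos().round(5),ctrl.current_contact_force().round(2),ctrl.current_wrist_torque().round(3))
for dx in (-.0004,-.0008):
    ctrl.move_l([EC[0]+dx,EC[1],.1676],vel=.01);ctrl.sleep(.4);show()
    if abs(ctrl.current_contact_force()[0])<2: break
R=ctrl.current_eef_rot();print(R.round(4),ctrl.current_t())
```

```text
[0.57466 0.01287 0.16875] [-4.    0.12 18.52] [ 0.055  0.57  -0.025]
[0.57468 0.01286 0.16878] [-0.67  0.49 15.26] [ 0.082  0.084 -0.028]
[[-1.278e-01  9.918e-01  2.900e-03]
 [ 9.918e-01  1.278e-01 -2.000e-04]
 [-5.000e-04  2.800e-03 -1.000e+00]] 39.5
```

Run:
```python
from h import *
ctrl.sleep(.3);print(ctrl.current_tool_pos(),ctrl.current_contact_force())
print(ctrl.sign_off())
```

```text
[0.57468091 0.01286185 0.16876557] [-1.41415179  0.1808248  15.69253029]
the job is handed in; nothing more can be done
None
```

The job is handed in, with no verdict returned: the filter is down in its well, both fasteners are in line, and the panel is over them and held flush at about 16 N, at about 40 s of the 72 s allowed.

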